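Rotate the cutting styli at the lathe cart

TASK

We are changing the cutting stylus: the longest tube, now in the walnut case, goes into the aluminium rest ready for the next side; the shortest tube, now in the rest, is worn and goes into the cardboard mailing box; and the middle-length tube, back from resharpening in the mailing box, goes into the walnut case. Each place takes only one tube, but the bare rubber mat is free for laying one aside on the way; finish with every tube lying flat inside the recess of its place. The sapphire tips are brittle, so lay the tubes down and never let one fall, and leave the eyepiece, counterweight and heater housing where they stand.

Things in the scene. Friction and masses are not known exactly. Their poses are not given: they have to be found in the camera images.
- long_tube_centre (a point): longest stylus tube: square clear acrylic tube with white end plugs and a cutting stylus inside, 20 x 20 mm in section, 96 mm long, about 35 g, lying flat; at the start it lies in the walnut case. This point is its centre, 10 mm from every long face; its y axis runs along the tube, x and z are its two cross directions (z up as it lies at the start).
- middle_tube_centre (a point): middle-length stylus tube: square clear acrylic tube with white end plugs and a cutting stylus inside, 20 x 20 mm in section, 76 mm long, about 35 g, lying flat; at the start it lies in the cardboard mailing box. This point is its centre, 10 mm from every long face; its y axis runs along the tube, x and z are its two cross directions (z up as it lies at the start).
- short_tube_centre (a point): shortest stylus tube: square clear acrylic tube with white end plugs and a cutting stylus inside, 20 x 20 mm in section, 56 mm long, about 35 g, lying flat; at the start it lies in the aluminium rest. This point is its centre, 10 mm from every long face; its y axis runs along the tube, x and z are its two cross directions (z up as it lies at the start).
- rest_bed (a point): aluminium stylus rest: bare metal block 64 x 150 mm, 22 mm high, on a 90 mm wide, 6 mm thick foot, no lid, with a lined recess for one tube in its top: 38 mm across (x), 116 mm along (y), 5 mm deep. Point: centre of the recess floor, 17 mm above the cart top, z up. A tube in it stands 15 mm proud.  Fixed; place and yaw (up to 0.2 rad) vary.
- case_bed (a point): walnut stylus case, brass corners, 104 x 150 mm, 30 mm high, with a lined recess for one tube in its top: 38 mm across (x), 116 mm along (y), 5 mm deep. Point: centre of the recess floor, 25 mm above the cart top, z up. A tube in it stands 15 mm proud. Lid fixed open at +x: leans back from x = 54 mm to 0.14 m, up to 0.13 m above the cart. Fixed; place and yaw (up to 0.2 rad) vary.
- mailer_bed (a point): cardboard mailing box filled flush with dark foam, 100 x 150 mm, 30 mm high, with a lined recess for one tube in its top: 38 mm across (x), 116 mm along (y), 5 mm deep. Point: centre of the recess floor, 25 mm above the cart top, z up. A tube in it stands 15 mm proud. Flap fixed open at +x, leaning back from x = 51 mm to 0.15 m, below 0.1 m; short side flaps at the y ends. Fixed; place and yaw (up to 0.2 rad) vary.
- mat_top (a point): bare black rubber mat, flat, 110 x 150 mm and 3 mm thick, empty at the start: the free spot on which a tube may be laid down meanwhile. This point is the centre of its top face, 3 mm above the cart top; y along its long side. It is fixed; its place and yaw vary.
- eyepiece_centre (a point): bystander, loose: chrome microscope eyepiece standing upright, 37 mm in diameter, 57 mm high; this point is its centre.
- counterweight_centre (a point): bystander, loose: round aluminium tonearm counterweight lying flat, 48 mm in diameter, 27 mm high; this point is its centre.
- heater_centre (a point): bystander, loose: black anodised heater coil housing, a block 34 x 44 mm, 22 mm high, with a collar and two brass terminals on top up to 29 mm; this point is the centre of the block.
Not all that is in view belongs to the job. What is shaped like the part that bears middle_tube_centre but red is not meant. Leave any orange look-alike of the part that bears long_tube_centre alone.

How it is judged (in metres and radians):
At the end, for the whole second after the job is handed in: Longest tube in the rest, middle-length in the walnut case, shortest in the mailing box: each lying flat and wholly inside the recess (centre within 13 mm of its centre line, 6 to 13.5 mm above its floor, level within 0.08 rad), at rest (below 0.02 m/s) and released (x of short_tube_centre in the frame of mailer_bed between -0.013 and 0.013 m and y of short_tube_centre in the frame of mailer_bed between -0.034 and 0.034 m and z of short_tube_centre in the frame of mailer_bed between 0.006 and 0.0135 m and angle between short_tube_centre's own y axis and vertical between 1.49 and 1.65 rad and linear speed of each of short_tube, middle_tube, long_tube below 0.02 m/s and contact force between each of short_tube, middle_tube, long_tube and the fingers below 0.05 N and x of middle_tube_centre in the frame of case_bed between -0.013 and 0.013 m and y of middle_tube_centre in the frame of case_bed between -0.024 and 0.024 m and z of middle_tube_centre in the frame of case_bed between 0.006 and 0.0135 m and angle between middle_tube_centre's own y axis and vertical between 1.49 and 1.65 rad and x of long_tube_centre in the frame of rest_bed between -0.013 and 0.013 m and y of long_tube_centre in the frame of rest_bed between -0.014 and 0.014 m and z of long_tube_centre in the frame of rest_bed between 0.006 and 0.0135 m and angle between long_tube_centre's own y axis and vertical between 1.49 and 1.65 rad); the robot touches nothing.
It fails at once if the eyepiece, counterweight or heater housing is shifted by more than 15 mm or knocked over (distance of any of eyepiece_centre, counterweight_centre, heater_centre from where it was at the start of the episode above 0.015 m).
It fails at once if a tube is dropped or flung (moves faster than 0.8 m/s, a fall of over 30 mm, while not held) ((linear speed of short_tube above 0.8 m/s and contact force between short_tube and the fingers below 0.05 N) or (linear speed of middle_tube above 0.8 m/s and contact force between middle_tube and the fingers below 0.05 N) or (linear speed of long_tube above 0.8 m/s and contact force between long_tube and the fingers below 0.05 N)).
It also fails if it takes over 115 s, if anything falls off the work surface, if the arm or the gripper's body presses on something with over 40 N, if the wrist force passes 120 N, or if a joint passes its speed limit or range.

ROBOT

A 7-joint arm with a two-finger parallel gripper is mounted at the origin on the work surface. World frame = base frame: x ahead of the robot, y to its left, z up, the work surface at z = 0. Lengths are in m, angles in degrees, forces in N, time in s.
With the tool pointing down it reaches from about 0.4 to 0.875 m from the base axis. Payload 4.4 kg.
Tool frame: the origin (TCP) lies on the centre line of the jaws, within the pads' length; the fingertips stand 17 mm ahead of it and the grasp point (between the pads) lies 2 mm behind it (bot.finger_overhang is the distance from the TCP to the fingertips, in m); z points along the fingers, y is the line along which they close (so a half turn about z gives the same grasp; the last joint's range is limited). The gripper opens to 85 mm and grips with 20 to 120 N. Pads are 22 mm wide; open, the fingers measure 114 mm over their backs; the gripper's body (76 mm by 85 mm) begins 54 mm behind the grasp point. The pads swing forward as they close: fully open they stand 13 mm farther back than shut.
Start: joints at [63.323, 36.005, 2.206, 86.941, -1.547, 57.084, -1.146], TCP at [0.253, -0.599, 0.248] pointing down, gripper open.
Joint ranges: [-175.42, 175.42], [-21.48, 121.26], [-71.46, 75.88], [10.55, 141.38], [-63.04, 243.04], [13.31, 113.54], [-168.57, 168.57]. Speed limits (degrees/s): [147.25, 147.25, 180, 180, 180, 180, 180].

INTERFACE

Orientations are given as [roll, pitch, yaw] about the fixed x, y, z axes, in that order (R = Rz(yaw) Ry(pitch) Rx(roll)).
In Python, from plant import telemetry, eyes, bot gives the robot as it stands.
- The arm moves only by the tool arm_command, never from a script. Its argument "commands" is text: rows parted by semicolons, each of 7 numbers parted by spaces: the shift along the tool's x, y, z in cm, then the turn, a rotation vector about the tool's x, y, z in rad, then the opening, from -1 (shut) to 1 (fully open), so that 0 is half open. A call has 1 to 20 rows; each row shifts and turns the commanded pose from where the row before left it, along the tool's axes as they then stand; what a row does not reach is not made up. A row lasts 1/8 s, in which the tool goes at most 62.5 mm and 10.7 degrees, less where a joint would pass 70% of its speed; a pose out of reach is approached as far as the arm can. A call is refused whole if a number of a shift passes 6.25 or a number of a turn 0.188, either way. A call with a gripper value outside its range is refused whole. The fingers move at their own pace and stop on an object; "squeeze" is the grip in N (left out, the last holds). Time passes only in rows, so rows that do not move let the fingers close. It gives the time, the measured TCP pose, the force, the opening and the grip force at its end, in the units of the state.
- telemetry.read_state(): the state, without advancing time (a new reading comes with each control period).
- eyes.grab_frame(name): name is "scene" or "top" or "wrist"; returns (picture, depth): 420x560x3 uint8, red, green, blue; 420x560 float32, m along the optical axis (not along the pixel's ray), 0 where there is no reading.
- eyes.get_calibration(name): a dict with "intrinsics" (3x3 intrinsics, pixels), "R" (3x3) and "t" (3): a world point X has camera coordinates R X + t; the wrist camera has in their place "T_tool_cam" (4x4, takes a point from camera to tool coordinates, whose origin is the TCP and whose axes are the flange's). Camera axes: x right, y down, z forward; pixel columns grow to the right and rows downward; lengths in m; the calibration is good to about 2 mm. A picture is of the moment at which its call begins: read the wrist's pose just before it. get_calibration takes no time and is no camera call.
- bot.hand_in(): hands the job in; it is judged then, once.
The state is a dict: "time": time; "joint_positions": joint angles; "joint_vel": joint speeds; "effort": joint torques, N m; "eef_pos": TCP position; "orientation": TCP orientation; "contact_force": force on the tool from outside, world axes, zero at the start; "ft_torque": the same for the moment, N m; "opening": finger opening in m; "grip_force": force on a finger pad.
Only numpy, scipy, OpenCV 4.12 (cv2) and the standard library are available. Lean on these libraries where they do the work, as an engineer would, in place of code of your own. Each camera call takes 0.05 s, during which the arm holds its last target. There are 200 camera calls.

## Working session

There is one attempt and no reset: what is moved stays moved. The work goes in short steps, Python scripts to look and compute and a tool call to move; the robot and the scene stay as the last step left them, time stands still between calls to the robot, and variables do not carry over. Pictures are saved under pics/ and viewed, at most 14 in all, crops included, and the job is handed in when it is done.

Besides the shell and the picture viewer there is one more tool, called after ">>>" as a command line: name --argument value ..., lists and objects as JSON in quotes. arm_command: Moves the arm, as the interface text tells. Its arguments: {"type":"object","properties":{"commands":{"type":"string"},"squeeze":{"type":"number"}},"required":["commands"]}

```bash
mkdir -p pics
python3 - <<'E'
from plant import telemetry, eyes, bot
import cv2,numpy as np
s=telemetry.read_state();print({k:np.round(v,3).tolist() for k,v in s.items()})
for n in ("scene","top"):
    p,d=eyes.grab_frame(n);np.savez(f"{n}0.npz",p=p,d=d)
    cv2.imwrite(f"pics/{n}0.png",p[:,:,::-1]);c=eyes.get_calibration(n);print(n,{k:np.round(v,4).tolist() for k,v in c.items()},(d>0).mean())
E
```

```text
{'time': 0.0, 'joint_positions': [63.323, 36.058, 2.202, 86.995, -1.548, 57.084, -1.148], 'joint_vel': [0.026, 0.002, 0.004, 0.044, -0.035, -0.029, -0.068], 'effort': [-0.0, -56.34, 1.226, -19.344, 0.011, 0.011, -0.0], 'eef_pos': [0.253, -0.598, 0.247], 'orientation': [-179.893, 0.001, 22.905], 'contact_force': [-0.219, 0.061, 0.783], 'ft_torque': [0.039, -0.013, -0.039], 'grip_force': 0.0, 'opening': 0.085}
scene {'intrinsics': [[479.3288, 0.0, 282.5995], [0.0, 479.3288, 210.31], [0.0, 0.0, 1.0]], 'R': [[-0.7807, 0.6248, -0.0118], [0.4294, 0.5226, -0.7366], [-0.454, -0.5801, -0.6763]], 't': [0.4218, -0.1946, 1.5498]} 0.9949957482993197
top {'intrinsics': [[528.65, 0.0, 280.1116], [0.0, 528.65, 212.5874], [0.0, 0.0, 1.0]], 'R': [[0.0183, -0.9998, -0.0117], [-0.9957, -0.0171, -0.0911], [0.0909, 0.0133, -0.9958]], 't': [-0.0078, 0.5239, 1.157]} 0.9961309523809524
```

View pics/top0.png

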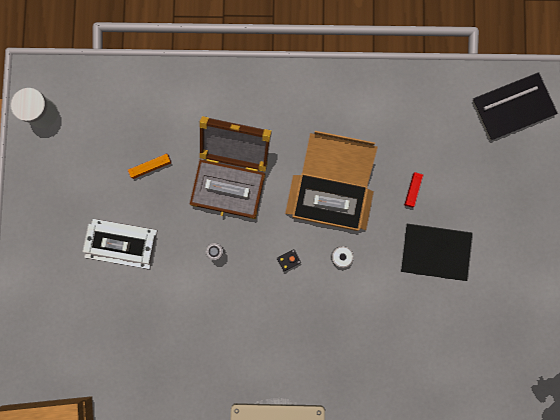

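View pics/scene0.png

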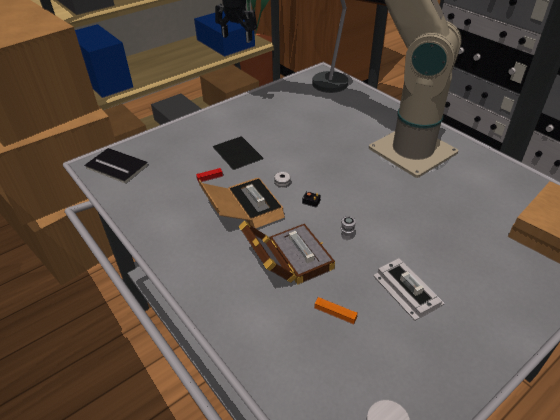

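Top view: rest (120,244) with the short tube at (114,243); walnut case (228,188) with the long tube; mailer (331,200) with the middle tube; empty mat (437,252). The orange bar (150,166) and the red bar (414,190) are the look-alikes. The ones meant are the clear tubes lying in the recesses. I'll confirm with an enlarged crop and a height map.

```bash
cat > h.py <<'E'
import cv2,numpy as np
from plant import telemetry, eyes, bot
C={n:eyes.get_calibration(n) for n in ("scene","top")}
def cloud(n,d):
    K,R,t=C[n]["intrinsics"],C[n]["R"],C[n]["t"]
    v,u=np.mgrid[:420,:560]
    P=np.stack([(u-K[0,2])/K[0,0]*d,(v-K[1,2])/K[1,1]*d,d],-1)
    return (P-t)@R
def ray(n,uv,z):
    K,R,t=map(np.array,(C[n]["intrinsics"],C[n]["R"],C[n]["t"]))
    uv=np.atleast_2d(uv).astype(float)
    r=np.c_[uv,np.ones(len(uv))]@np.linalg.inv(K).T@R; c=-R.T@t
    return c+r*((z-c[2])/r[:,2])[:,None]
E
python3 - <<'E'
from h import *
f=np.load("top0.npz");p,d=f["p"],f["d"];X=cloud("top",d);z=X[...,2]
print("table z",np.median(z[290:380,100:220]),np.std(z[290:300,100:120]), "left", np.median(z[190:210,60:110]),"right",np.median(z[290:330,420:480]))
a=cv2.resize(p[115:275,80:480,::-1],None,fx=2,fy=2,interpolation=cv2.INTER_CUBIC)
b=cv2.applyColorMap((np.clip(z/0.06,0,1)*255).astype(np.uint8),cv2.COLORMAP_JET)[170:275,80:480]
b=cv2.resize(b,None,fx=2,fy=2,interpolation=cv2.INTER_NEAREST)
cv2.imwrite("pics/crop0.png",np.vstack([a,b]))
g=cv2.cvtColor(p,cv2.COLOR_RGB2GRAY)
for n,(u0,v0,u1,v1),zt in (("rest",(90,225,150,260),.037),("case",(203,172,252,202),.045),("mailer",(303,187,358,213),.045)):
    Xr=X[v0:v1,u0:u1].reshape(-1,3);m=abs(Xr[:,2]-zt)<.006
    q=Xr[m][:,:2].astype(np.float32)
    r=cv2.minAreaRect(q);print(n,m.sum(),np.round(r[0],4),np.round(r[1],4),round(r[2],1),"med z",np.median(Xr[m][:,2]))
m=((g<45)[215:290,395:480]).astype(np.uint8)
c=max(cv2.findContours(m,0,1)[0],key=cv2.contourArea).reshape(-1,2)+[395,215]
r=cv2.minAreaRect(ray("top",c,.003)[:,:2].astype(np.float32));print("mat",r)
E
```

```text
table z -0.00015994576093728284 0.11942579730313516 left -0.00018652973106309084 right -0.0001798531637459896
rest 236 [0.4473 0.3654] [0.0574 0.0199] 80.6 med z 0.03666160627716455
case 399 [0.5754 0.1194] [0.0968 0.0207] 78.4 med z 0.04437668012887996
mailer 320 [ 0.5478 -0.1111] [0.0759 0.0203] 81.7 med z 0.04436518082542763
mat ((0.4430360198020935, -0.35106632113456726), (0.14823509752750397, 0.10919483751058578), 83.05050659179688)
```

View pics/crop0.png

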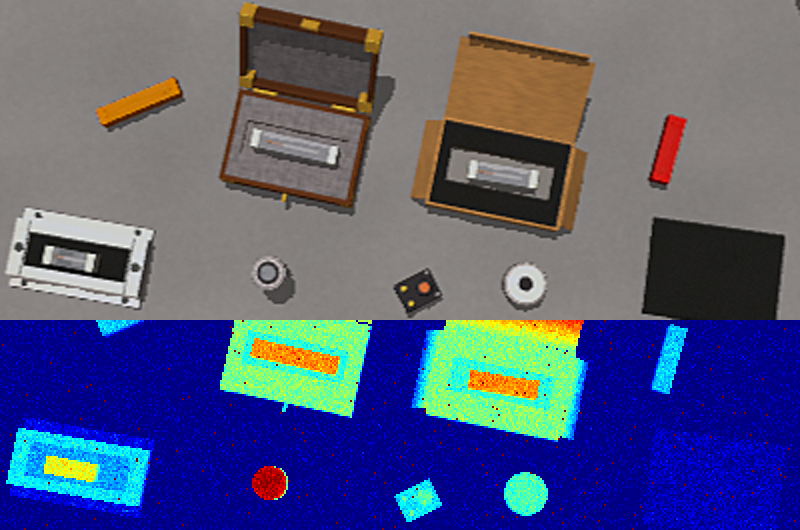

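The crop confirms it: the clear tubes with white plugs lie in the rest (120,244), the case (228,188) and the mailer (331,200). The lengths 57, 97 and 76 mm fit short, long and middle, and orange and red stay untouched. Now the recesses.

Run:
```python
from h import *
f=np.load("top0.npz");d=cv2.medianBlur(f["d"],3);X=cloud("top",d);z=X[...,2]
for n,(cx,cy),yaw,zf,zt in (("rest",(.4473,.3654),-9.4,.017,.022),("case",(.5754,.1194),-11.6,.025,.030),("mailer",(.5478,-.1111),-8.3,.025,.030)):
    y=np.radians(yaw);ax=np.array([np.cos(y),np.sin(y)]);ay=np.array([-np.sin(y),np.cos(y)])
    q=X[...,:2]-[cx,cy];lx,ly=q@ax,q@ay
    near=(abs(lx)<.04)&(abs(ly)<.085)
    m=near&((abs(z-zf+.0003)<.0025)|(z>zt+.008))
    m=cv2.morphologyEx(m.astype(np.uint8),cv2.MORPH_CLOSE,np.ones((5,5)));m=cv2.morphologyEx(m,cv2.MORPH_OPEN,np.ones((3,3)))
    k,l,st,_=cv2.connectedComponentsWithStats(m);i=1+np.argmax(st[1:,4])
    P=X[l==i][:,:2];r=cv2.minAreaRect(P.astype(np.float32))
    print(n,"recess",st[i,4],np.round(r[0],4),np.round(r[1],4),round(r[2],1),"mean",P.mean(0).round(4))
    m=(abs(lx)<.06)&(abs(ly)<.085)&(abs(z-zt)<.0022)
    lo=[np.percentile(w[m],[1,99]).round(3) for w in (lx,ly)];print("  top extents rel tube",lo)
s=eyes.get_calibration("wrist");print(bot.finger_overhang)
```

```text
rest recess 911 [0.456  0.3612] [0.1177 0.0517] 81.6 mean [0.4508 0.3623]
  top extents rel tube [array([-0.029,  0.034]), array([-0.077,  0.071])]
case recess 862 [0.5775 0.1214] [0.1182 0.0398] 80.2 mean [0.5763 0.1216]
  top extents rel tube [array([-0.05 ,  0.055]), array([-0.071,  0.075])]
mailer recess 871 [ 0.5509 -0.109 ] [0.1153 0.0414] 79.1 mean [ 0.5509 -0.1083]
  top extents rel tube [array([-0.046,  0.057]), array([-0.075,  0.081])]
0.017
```

>>> arm_command --commands "0 0 0 0 0 -0.171 0.2;0 0 0 0 0 -0.171 0.2;0 0 0 0 0 -0.171 0.2;0 0 0 0 0 -0.171 0.2;0 0 0 0 0 -0.171 0.2;0 0 0 0 0 -0.171 0.2;3.75 1.58 0 0 0 0 0.2;3.75 1.58 0 0 0 0 0.2;3.75 1.58 0 0 0 0 0.2;3.75 1.58 0 0 0 0 0.2;3.75 1.58 0 0 0 0 0.2;3.75 1.58 0 0 0 0 0.2;3.75 1.58 0 0 0 0 0.2;3.75 1.58 0 0 0 0 0.2;3.75 1.58 0 0 0 0 0.2;3.75 1.58 0 0 0 0 0.2;3.75 1.58 0 0 0 0 0.2;3.75 1.58 0 0 0 0 0.2;3.75 1.58 0 0 0 0 0.2;3.75 1.58 0 0 0 0 0.2" --squeeze 25

```text
time: 2.6
eef_pos: [0.5481, -0.1101, 0.248]
orientation: [-180.0, 0.0, 81.7]
contact_force: [-0.9, -0.2, 0.2]
opening: 0.0511
grip_force: 0.0
```

```bash
cat >> h.py <<'E'
def go(x,y,z,yaw):
    from scipy.spatial.transform import Rotation as Ro
    s=telemetry.read_state();p=np.array(s["eef_pos"])
    T=Ro.from_euler("xyz",[180,0,yaw],degrees=True);c=Ro.from_euler("xyz",s["orientation"],degrees=True)
    rv=(c.inv()*T).as_rotvec();d=T.inv().apply(np.array([x,y,z])-p)*100
    print("t",s["time"],"pos",p.round(4),"rpy",np.round(s["orientation"],2),"open",round(float(s["opening"]),4),"F",np.round(s["contact_force"],1),"grip",round(float(s["grip_force"]),1))
    print("turn rad",rv.round(3),"then shift cm",d.round(2))
E
python3 - <<'E'
from h import *
go(.5478,-.1111,.050,81.7)
p,d=eyes.grab_frame("wrist");cv2.imwrite("pics/w1.png",p[:,:,::-1]);print(np.round(eyes.get_calibration("wrist")["T_tool_cam"],3))
E
```

```text
t 2.6 pos [ 0.5481 -0.1101  0.248 ] rpy [-1.7996e+02  1.0000e-02  8.1690e+01] open 0.0511 F [-0.9 -0.2  0.2] grip 0.0
turn rad [-0.001  0.    -0.   ] then shift cm [-1.00e-01 -1.00e-02  1.98e+01]
[[ 0.001 -0.949 -0.315  0.082]
 [ 1.     0.001  0.     0.001]
 [ 0.    -0.315  0.949 -0.127]
 [ 0.     0.     0.     1.   ]]
```

View pics/w1.png

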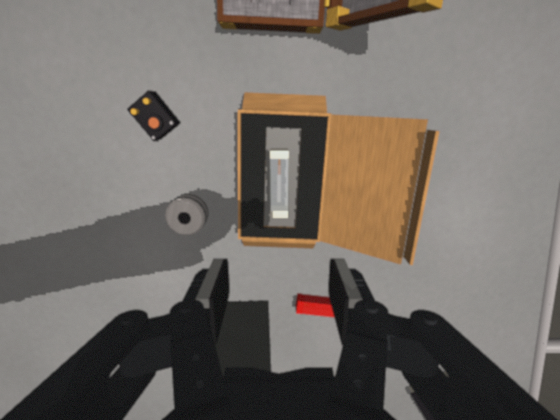

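The wrist view shows the middle tube at (279,185), aligned with the image vertical and centred between the fingertips (220 and 338). I descend.

>>> arm_command --commands "-0.1 0 3.1 0 0 0 0.2;0 0 3.1 0 0 0 0.2;0 0 3.1 0 0 0 0.2;0 0 3.1 0 0 0 0.2;0 0 2.4 0 0 0 0.2;0 0 1.5 0 0 0 0.2;0 0 1 0 0 0 0.2;0 0 1 0 0 0 0.2;0 0 1 0 0 0 0.2;0 0 0.5 0 0 0 0.2;0 0 0 0 0 0 0.2;0 0 0 0 0 0 -0.8;0 0 0 0 0 0 -0.8;0 0 0 0 0 0 -0.8;0 0 0 0 0 0 -0.8;0 0 0 0 0 0 -0.8;0 0 0 0 0 0 -0.8" --squeeze 25

```text
time: 4.78
eef_pos: [0.548, -0.1123, 0.0508]
orientation: [179.9, 0.0, 81.7]
contact_force: [-1.2, 0.0, 5.6]
opening: 0.019
grip_force: 25.6
```

>>> arm_command --commands "0 0 -0.5 0 0 0 -0.8;0 0 -1 0 0 0 -0.8;0 0 -2 0 0 0 -0.8;0 0 -2 0 0 0 -0.8;0 0 -2 0 0 0 -0.8;0 0 -2 0 0 0 -0.8;0 0 0 0 0 0 -0.8"

```text
time: 5.65
eef_pos: [0.5487, -0.1124, 0.147]
orientation: [179.8, 0.0, 81.7]
contact_force: [-0.3, 0.2, -1.0]
opening: 0.0191
grip_force: 24.9
```

Run:
```python
from h import *
go(.443,-.351,.029,83)
p,d=eyes.grab_frame("wrist");cv2.imwrite("pics/w2.png",p[:,:,::-1])
```

```text
t 5.65 pos [ 0.5487 -0.1124  0.147 ] rpy [179.8    0.    81.68] open 0.0191 F [-0.3  0.2 -1. ] grip 24.9
turn rad [ 0.003  0.    -0.023] then shift cm [-24.97  -7.58  11.8 ]
```

View pics/w2.png

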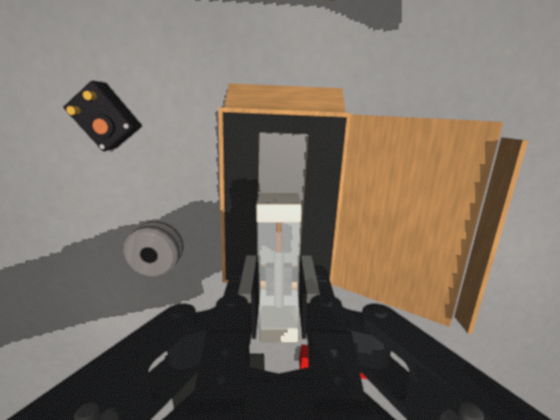

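The middle tube is held flat between the pads (plugs at (279,210) and (279,330)). On to the mat.

>>> arm_command --commands "0 0 0 0 0 -0.023 -0.8;-2.5 -0.76 0 0 0 0 -0.8;-2.5 -0.76 0 0 0 0 -0.8;-2.5 -0.76 0 0 0 0 -0.8;-2.5 -0.76 0 0 0 0 -0.8;-2.5 -0.76 0 0 0 0 -0.8;-2.5 -0.76 0 0 0 0 -0.8;-2.5 -0.76 0 0 0 0 -0.8;-2.5 -0.76 0 0 0 0 -0.8;-2.5 -0.76 0 0 0 0 -0.8;-2.5 -0.76 0 0 0 0 -0.8;0 0 3 0 0 0 -0.8;0 0 3 0 0 0 -0.8;0 0 2 0 0 0 -0.8;0 0 1 0 0 0 -0.8;0 0 1 0 0 0 -0.8;0 0 0.5 0 0 0 -0.8;0 0 0.5 0 0 0 -0.8;0 0 0 0 0 0 -0.8"

```text
time: 8.07
eef_pos: [0.4418, -0.3511, 0.0353]
orientation: [-180.0, 0.0, 83.0]
contact_force: [-0.2, 1.0, -0.9]
opening: 0.0192
grip_force: 24.9
```

```bash
python3 -c "
from h import *
go(.443,-.351,.029,83)"
```

```text
t 8.075 pos [ 0.4418 -0.3511  0.0353] rpy [-180.      0.     83.01] open 0.0192 F [-0.2  1.  -0.9] grip 24.9
turn rad [-0.  0.  0.] then shift cm [0.03 0.12 0.63]
```

>>> arm_command --commands "0 0 0.3 0 0 0 -0.8;0 0 0.25 0 0 0 -0.8;0 0 0 0 0 0 -0.8;0 0 0.05 0 0 0 -0.8;0 0 0 0 0 0 -0.8"

```text
time: 8.7
eef_pos: [0.4418, -0.3511, 0.0293]
orientation: [180.0, 0.0, 83.0]
contact_force: [-0.6, 0.0, -0.4]
opening: 0.0189
grip_force: 24.9
```

>>> arm_command --commands "0 0 0.1 0 0 0 -0.8;0 0 0 0 0 0 -0.8;0 0 0 0 0 0 -0.4;0 0 0 0 0 0 -0.2;0 0 0 0 0 0 0.2;0 0 0 0 0 0 0.2;0 0 -1 0 0 0 0.2;0 0 -2 0 0 0 0.2;0 0 -4 0 0 0 0.2;0 0 -5 0 0 0 0.2;0 0 -4 0 0 0 0.2;0 0 0 0 0 0 0.2"

```text
time: 10.2
eef_pos: [0.4436, -0.3523, 0.1922]
orientation: [179.6, 0.2, 83.0]
contact_force: [0.1, 0.6, 0.1]
opening: 0.0514
grip_force: 0.0
```

```bash
python3 -c "
from h import *
go(.4473,.3654,.042,80.6)
p,d=eyes.grab_frame('wrist');cv2.imwrite('pics/w3.png',cv2.resize(p[:,:,::-1],(280,210)))"
```

```text
t 10.2 pos [ 0.4436 -0.3523  0.1922] rpy [179.62   0.22  83.  ] open 0.0514 F [0.1 0.6 0.1] grip 0.0
turn rad [0.007 0.004 0.042] then shift cm [ 70.87 -11.36  15.02]
```

View pics/w3.png

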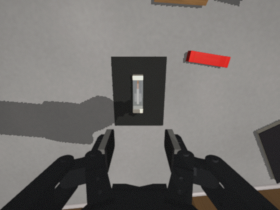

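The middle tube lies flat on the mat (plugs at (137,78) and (137,110)). Next the short tube in the rest.

>>> arm_command --commands "0 0 0 0 0 0.042 0.2;3.94 -0.63 0 0 0 0 0.2;3.94 -0.63 0 0 0 0 0.2;3.94 -0.63 0 0 0 0 0.2;3.94 -0.63 0 0 0 0 0.2;3.94 -0.63 0 0 0 0 0.2;3.94 -0.63 0 0 0 0 0.2;3.94 -0.63 0 0 0 0 0.2;3.94 -0.63 0 0 0 0 0.2;3.94 -0.63 0 0 0 0 0.2;3.94 -0.63 0 0 0 0 0.2;3.94 -0.63 0 0 0 0 0.2;3.94 -0.63 0 0 0 0 0.2;3.94 -0.63 0 0 0 0 0.2;3.94 -0.63 0 0 0 0 0.2;3.94 -0.63 0 0 0 0 0.2;3.94 -0.63 0 0 0 0 0.2;3.94 -0.63 0 0 0 0 0.2;3.94 -0.63 0 0 0 0 0.2;0 0 0 0 0 0 0.2"

```text
time: 12.75
eef_pos: [0.4438, 0.3707, 0.1868]
orientation: [-179.9, -0.1, 80.8]
contact_force: [0.6, -1.1, -0.2]
opening: 0.0511
grip_force: 0.0
```

```bash
python3 -c "
from h import *
go(.4473,.3654,.042,80.6)"
```

```text
t 12.75 pos [0.4438 0.3707 0.1868] rpy [-1.7986e+02 -5.0000e-02  8.0830e+01] open 0.0511 F [ 0.6 -1.1 -0.2] grip 0.0
turn rad [-0.002 -0.001  0.004] then shift cm [-0.47  0.43 14.48]
```

>>> arm_command --commands "-0.47 0.43 2 0 0 0.004 0.2;0 0 3 0 0 0 0.2;0 0 3 0 0 0 0.2;0 0 2.5 0 0 0 0.2;0 0 0 0 0 0 0.2;0 0 0 0 0 0 0.2"

```text
time: 13.5
eef_pos: [0.4493, 0.3613, 0.0836]
orientation: [180.0, 0.0, 80.3]
contact_force: [-0.0, 0.5, 0.8]
opening: 0.0512
grip_force: 0.0
```

```bash
python3 -c "
from h import *
go(.4473,.3654,.0425,80.6)"
```

```text
t 13.5 pos [0.4493 0.3613 0.0836] rpy [1.800e+02 2.000e-02 8.032e+01] open 0.0512 F [-0.   0.5  0.8] grip 0.0
turn rad [ 0.     0.    -0.005] then shift cm [ 0.37 -0.27  4.11]
```

>>> arm_command --commands "0.37 -0.27 1 0 0 -0.005 0.2;0 0 1 0 0 0 0.2;0 0 1 0 0 0 0.2;0 0 0.7 0 0 0 0.2;0 0 0.4 0 0 0 0.2;0 0 0 0 0 0 0.2;0 0 0 0 0 0 -0.8;0 0 0 0 0 0 -0.8;0 0 0 0 0 0 -0.8;0 0 0 0 0 0 -0.8;0 0 0 0 0 0 -0.8;0 0 0 0 0 0 -0.8"

```text
time: 15.0
eef_pos: [0.4474, 0.366, 0.0427]
orientation: [180.0, -0.0, 80.7]
contact_force: [-0.5, 0.1, 5.5]
opening: 0.0193
grip_force: 25.6
```

>>> arm_command --commands "0 0 -0.5 0 0 0 -0.8;0 0 -1 0 0 0 -0.8;0 0 -2 0 0 0 -0.8;0 0 -3 0 0 0 -0.8;0 0 -3 0 0 0 -0.8;0 0 -3 0 0 0 -0.8;0 0 -2 0 0 0 -0.8;0 0 0 0 0 0 -0.8;0 0 0 0 0 0 -0.8"

```text
time: 16.12
eef_pos: [0.4467, 0.3653, 0.1867]
orientation: [-180.0, 0.1, 80.7]
contact_force: [-0.7, -0.3, -1.1]
opening: 0.0192
grip_force: 25.0
```

```bash
python3 -c "
from h import *
go(.551,-.1085,.0507,80)"
```

```text
t 16.125 pos [0.4467 0.3653 0.1867] rpy [-1.7996e+02  6.0000e-02  8.0660e+01] open 0.0192 F [-0.7 -0.3 -1.1] grip 25.0
turn rad [-0.001  0.001  0.011] then shift cm [-44.85  18.5   13.6 ]
```

>>> arm_command --commands "-3.2 1.32 0 0 0 0.011 -0.8;-3.2 1.32 0 0 0 0 -0.8;-3.2 1.32 0 0 0 0 -0.8;-3.2 1.32 0 0 0 0 -0.8;-3.2 1.32 0 0 0 0 -0.8;-3.2 1.32 0 0 0 0 -0.8;-3.2 1.32 0 0 0 0 -0.8;-3.2 1.32 0 0 0 0 -0.8;-3.2 1.32 0 0 0 0 -0.8;-3.2 1.32 0 0 0 0 -0.8;-3.2 1.32 0 0 0 0 -0.8;-3.2 1.32 0 0 0 0 -0.8;-3.2 1.32 0 0 0 0 -0.8;-3.2 1.32 0 0 0 0 -0.8;0 0 2 0 0 0 -0.8;0 0 3 0 0 0 -0.8;0 0 3 0 0 0 -0.8;0 0 0 0 0 0 -0.8;0 0 0 0 0 0 -0.8;0 0 0 0 0 0 -0.8"

```text
time: 18.62
eef_pos: [0.5527, -0.1073, 0.1084]
orientation: [179.9, -0.0, 80.0]
contact_force: [1.3, 0.4, -0.9]
opening: 0.019
grip_force: 25.0
```

```bash
python3 -c "
from h import *
go(.551,-.1085,.0507,80)
p,d=eyes.grab_frame('wrist');cv2.imwrite('pics/w4.png',p[:,:,::-1])"
```

```text
t 18.625 pos [ 0.5527 -0.1073  0.1084] rpy [179.88  -0.    80.03] open 0.019 F [ 1.3  0.4 -0.9] grip 25.0
turn rad [ 0.002 -0.     0.001] then shift cm [-0.14 -0.15  5.77]
```

View pics/w4.png

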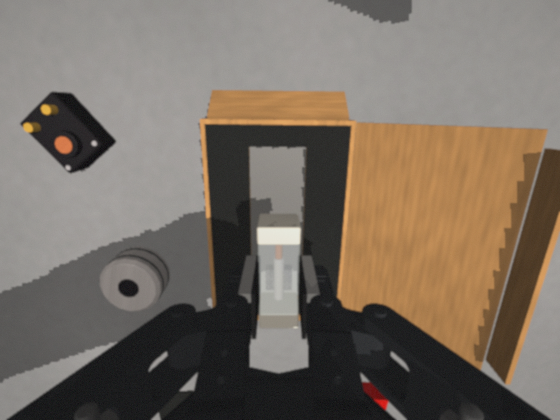

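The short tube is held flat over the mailer recess: recess columns 249–305, tube centred at 279, edges parallel. I lower it.

>>> arm_command --commands "-0.14 -0.15 1 0 0 0 -0.8;0 0 1 0 0 0 -0.8;0 0 1 0 0 0 -0.8;0 0 1 0 0 0 -0.8;0 0 0.8 0 0 0 -0.8;0 0 0.5 0 0 0 -0.8;0 0 0.3 0 0 0 -0.8;0 0 0 0 0 0 -0.8;0 0 0 0 0 0 -0.8"

```text
time: 19.8
eef_pos: [0.5504, -0.1084, 0.0516]
orientation: [180.0, -0.0, 80.0]
contact_force: [0.5, 0.1, 0.4]
opening: 0.0192
grip_force: 25.0
```

>>> arm_command --commands "0 0 0.12 0 0 0 -0.8;0 0 0 0 0 0 -0.8;0 0 0 0 0 0 -0.4;0 0 0 0 0 0 -0.2;0 0 0 0 0 0 0.1;0 0 0 0 0 0 0.1;0 0 -1 0 0 0 0.1;0 0 -2 0 0 0 0.1;0 0 -4 0 0 0 0.2;0 0 -4 0 0 0 0.2;0 0 -3 0 0 0 0.2;0 0 0 0 0 0 0.2;0 0 0 0 0 0 0.2"

```text
time: 21.42
eef_pos: [0.5497, -0.1085, 0.1899]
orientation: [-180.0, 0.0, 80.0]
contact_force: [-0.7, -0.3, -0.6]
opening: 0.0507
grip_force: 0.0
```

```bash
python3 -c "
from h import *
go(.5754,.1194,.0505,78.4)"
```

```text
t 21.425 pos [ 0.5497 -0.1085  0.1899] rpy [-1.7996e+02  1.0000e-02  8.0020e+01] open 0.0507 F [-0.7 -0.3 -0.6] grip 0.0
turn rad [-0.001  0.     0.028] then shift cm [22.84 -2.06 13.94]
```

>>> arm_command --commands "0 0 0 0 0 0.028 0.2;3.26 -0.29 0 0 0 0 0.2;3.26 -0.29 0 0 0 0 0.2;3.26 -0.29 0 0 0 0 0.2;3.26 -0.29 0 0 0 0 0.2;3.26 -0.29 0 0 0 0 0.2;3.26 -0.29 0 0 0 0 0.2;3.26 -0.29 0 0 0 0 0.2;0 0 2 0 0 0 0.2;0 0 3 0 0 0 0.2;0 0 3 0 0 0 0.2;0 0 2 0 0 0 0.2;0 0 0 0 0 0 0.2;0 0 0 0 0 0 0.2;0 0 0 0 0 0 0.2"

```text
time: 23.3
eef_pos: [0.5768, 0.1194, 0.091]
orientation: [179.9, -0.0, 78.4]
contact_force: [-0.5, -0.2, 0.0]
opening: 0.0511
grip_force: 0.0
```

```bash
python3 -c "
from h import *
go(.5754,.1194,.0505,78.4)"
```

```text
t 23.3 pos [0.5768 0.1194 0.091 ] rpy [ 1.7991e+02 -4.0000e-02  7.8410e+01] open 0.0511 F [-0.5 -0.2  0. ] grip 0.0
turn rad [ 0.002 -0.001  0.   ] then shift cm [-0.03 -0.13  4.05]
```

>>> arm_command --commands "0 -0.13 1 0 0 0 0.2;0 0 1 0 0 0 0.2;0 0 1 0 0 0 0.2;0 0 0.7 0 0 0 0.2;0 0 0.35 0 0 0 0.2;0 0 0 0 0 0 0.2;0 0 0 0 0 0 0.2;0 0 0 0 0 0 -0.8;0 0 0 0 0 0 -0.8;0 0 0 0 0 0 -0.8;0 0 0 0 0 0 -0.8;0 0 0 0 0 0 -0.8;0 0 0 0 0 0 -0.8"

```text
time: 24.92
eef_pos: [0.5751, 0.1195, 0.05]
orientation: [180.0, -0.0, 78.4]
contact_force: [-0.5, 0.7, 5.0]
opening: 0.0192
grip_force: 25.3
```

>>> arm_command --commands "0 0 -0.5 0 0 0 -0.8;0 0 -1 0 0 0 -0.8;0 0 -2 0 0 0 -0.8;0 0 -3 0 0 0 -0.8;0 0 -3 0 0 0 -0.8;0 0 -3 0 0 0 -0.8;0 0 -2 0 0 0 -0.8;0 0 0 0 0 0 -0.8;0 0 0 0 0 0 -0.8"

```text
time: 26.05
eef_pos: [0.5743, 0.1192, 0.194]
orientation: [-179.9, 0.0, 78.4]
contact_force: [-0.5, -0.2, -0.5]
opening: 0.0192
grip_force: 24.6
```

```bash
python3 -c "
from h import *
go(.450,.3622,.0427,81)"
```

```text
t 26.05 pos [0.5743 0.1192 0.194 ] rpy [-1.7994e+02  4.0000e-02  7.8420e+01] open 0.0192 F [-0.5 -0.2 -0.5] grip 24.6
turn rad [-0.001  0.001 -0.045] then shift cm [ 22.06 -16.07  15.13]
```

>>> arm_command --commands "0 0 0 0 0 -0.045 -0.8;2.76 -2.01 0 0 0 0 -0.8;2.76 -2.01 0 0 0 0 -0.8;2.76 -2.01 0 0 0 0 -0.8;2.76 -2.01 0 0 0 0 -0.8;2.76 -2.01 0 0 0 0 -0.8;2.76 -2.01 0 0 0 0 -0.8;2.76 -2.01 0 0 0 0 -0.8;2.76 -2.01 0 0 0 0 -0.8;0 0 2 0 0 0 -0.8;0 0 3 0 0 0 -0.8;0 0 3 0 0 0 -0.8;0 0 1 0 0 0 -0.8;0 0 0 0 0 0 -0.8;0 0 0 0 0 0 -0.8;0 0 0 0 0 0 -0.8"

```text
time: 28.05
eef_pos: [0.4511, 0.3632, 0.1057]
orientation: [179.9, -0.1, 81.0]
contact_force: [0.7, 0.3, -0.7]
opening: 0.0193
grip_force: 24.6
```

```bash
python3 -c "
from h import *
go(.450,.3622,.042,81)
p,d=eyes.grab_frame('wrist');cv2.imwrite('pics/w5.png',p[:,:,::-1])"
```

```text
t 28.05 pos [0.4511 0.3632 0.1057] rpy [ 1.7993e+02 -9.0000e-02  8.1010e+01] open 0.0193 F [ 0.7  0.3 -0.7] grip 24.6
turn rad [ 0.001 -0.002  0.   ] then shift cm [-0.12 -0.09  6.37]
```

View pics/w5.png

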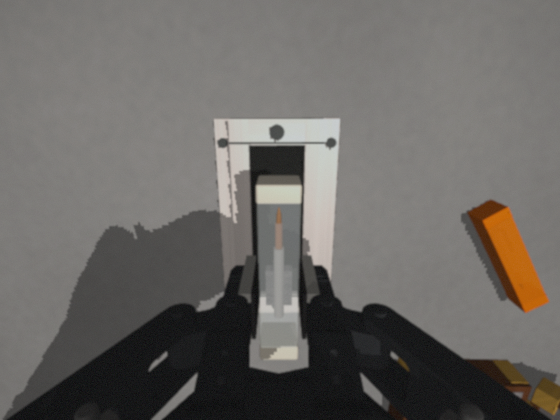

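The long tube is held flat over the rest recess (recess columns 249–304, tube 256–301, aligned). I lower it.

>>> arm_command --commands "-0.12 -0.1 1 0 0 0 -0.8;0 0 1 0 0 0 -0.8;0 0 1 0 0 0 -0.8;0 0 1 0 0 0 -0.8;0 0 1 0 0 0 -0.8;0 0 0.6 0 0 0 -0.8;0 0 0.4 0 0 0 -0.8;0 0 0.2 0 0 0 -0.8;0 0 0 0 0 0 -0.8;0 0 0 0 0 0 -0.8"

```text
time: 29.35
eef_pos: [0.4496, 0.3618, 0.0429]
orientation: [180.0, -0.0, 81.0]
contact_force: [0.7, 0.4, -0.3]
opening: 0.0199
grip_force: 24.6
```

>>> arm_command --commands "0 0 0.12 0 0 0 -0.8;0 0 0 0 0 0 -0.8;0 0 0 0 0 0 -0.4;0 0 0 0 0 0 -0.2;0 0 0 0 0 0 0.1;0 0 0 0 0 0 0.1;0 0 -1 0 0 0 0.1;0 0 -2 0 0 0 0.1;0 0 -4 0 0 0 0.2;0 0 -4 0 0 0 0.2;0 0 -4 0 0 0 0.2;0 0 0 0 0 0 0.2;0 0 0 0 0 0 0.2"

```text
time: 30.98
eef_pos: [0.4491, 0.3613, 0.1914]
orientation: [-180.0, 0.0, 81.0]
contact_force: [0.0, 0.6, -0.4]
opening: 0.0513
grip_force: 0.0
```

Run:
```python
from h import *
p,d=eyes.grab_frame("top");X=cloud("top",cv2.medianBlur(d,3))
cv2.imwrite("pics/top1.png",cv2.resize(p[115:285,80:480,::-1],None,fx=2,fy=2))
for n,(cx,cy),zt in (("rest",(.45,.3622),.037),("mailer",(.551,-.1085),.045),("mat",(.443,-.351),.023)):
    m=(abs(X[...,0]-cx)<.03)&(abs(X[...,1]-cy)<.06)&(abs(X[...,2]-zt)<.005)
    r=cv2.minAreaRect(X[m][:,:2].astype(np.float32));print(n,m.sum(),np.round(r[0],4),np.round(r[1],4),round(r[2],1),np.median(X[m][:,2]))
go(.443,-.3511,.028,83)
```

```text
rest 402 [0.4493 0.3614] [0.0981 0.0203] 81.1 0.03665407892441756
mailer 239 [ 0.5505 -0.1084] [0.0564 0.0207] 79.6 0.04437770924716287
mat 317 [ 0.4418 -0.3499] [0.0774 0.0202] 83.1 0.02287654072338485
t 31.025 pos [0.4489 0.361  0.1907] rpy [-1.7995e+02  8.0000e-02  8.1000e+01] open 0.0512 F [-0.2  0.2 -0.5] grip 0.0
turn rad [-0.001  0.001 -0.035] then shift cm [-70.75   8.1   16.27]
```

View pics/top1.png

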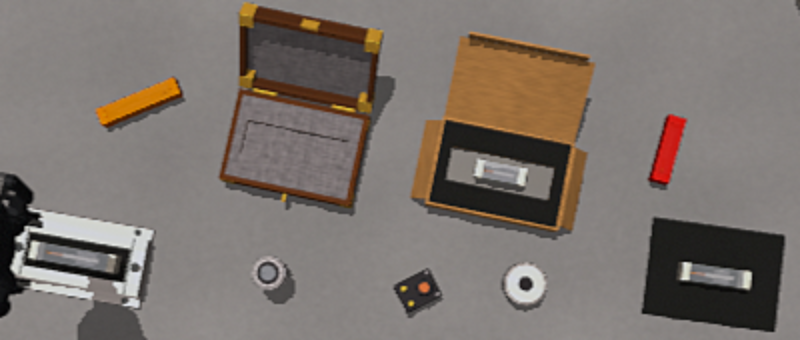

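The long tube lies in the rest (75,257), the short one in the mailer (500,174) and the middle one on the mat (715,276). The case recess is empty and the bystanders haven't moved. Now I fetch the middle tube.

>>> arm_command --commands "0 0 0 0 0 -0.035 0.2;-3.93 0.45 0 0 0 0 0.2;-3.93 0.45 0 0 0 0 0.2;-3.93 0.45 0 0 0 0 0.2;-3.93 0.45 0 0 0 0 0.2;-3.93 0.45 0 0 0 0 0.2;-3.93 0.45 0 0 0 0 0.2;-3.93 0.45 0 0 0 0 0.2;-3.93 0.45 0 0 0 0 0.2;-3.93 0.45 0 0 0 0 0.2;-3.93 0.45 0 0 0 0 0.2;-3.93 0.45 0 0 0 0 0.2;-3.93 0.45 0 0 0 0 0.2;-3.93 0.45 0 0 0 0 0.2;-3.93 0.45 0 0 0 0 0.2;-3.93 0.45 0 0 0 0 0.2;-3.93 0.45 0 0 0 0 0.2;-3.93 0.45 0 0 0 0 0.2;-3.93 0.45 0 0 0 0 0.2"

```text
time: 33.4
eef_pos: [0.4432, -0.3513, 0.1904]
orientation: [-179.9, -0.1, 83.1]
contact_force: [1.3, -0.2, 0.0]
opening: 0.0517
grip_force: 0.0
```

>>> arm_command --commands "0 0 2 0 0 0 0.2;0 0 3 0 0 0 0.2;0 0 3 0 0 0 0.2;0 0 2 0 0 0 0.2;0 0 0 0 0 0 0.2;0 0 0 0 0 0 0.2;0 0 0 0 0 0 0.2"

```text
time: 34.28
eef_pos: [0.4442, -0.3507, 0.0923]
orientation: [179.9, 0.0, 83.0]
contact_force: [-0.2, -0.2, -0.7]
opening: 0.0513
grip_force: 0.0
```

```bash
python3 -c "
from h import *
go(.442,-.350,.0285,83)"
```

```text
t 34.275 pos [ 0.4442 -0.3507  0.0923] rpy [1.7992e+02 4.0000e-02 8.3020e+01] open 0.0513 F [-0.2 -0.2 -0.7] grip 0.0
turn rad [0.001 0.001 0.   ] then shift cm [ 0.04 -0.23  6.38]
```

>>> arm_command --commands "0 -0.2 2 0 0 0 0.2;0 0 2 0 0 0 0.2;0 0 1 0 0 0 0.2;0 0 0.9 0 0 0 0.2;0 0 0.4 0 0 0 0.2;0 0 0 0 0 0 0.2;0 0 0 0 0 0 -0.8;0 0 0 0 0 0 -0.8;0 0 0 0 0 0 -0.8;0 0 0 0 0 0 -0.8;0 0 0 0 0 0 -0.8;0 0 0 0 0 0 -0.8"

```text
time: 35.78
eef_pos: [0.4421, -0.3503, 0.0289]
orientation: [179.9, 0.0, 83.0]
contact_force: [-1.1, 0.3, 5.9]
opening: 0.019
grip_force: 25.3
```

>>> arm_command --commands "0 0 -0.5 0 0 0 -0.8;0 0 -1 0 0 0 -0.8;0 0 -2 0 0 0 -0.8;0 0 -3 0 0 0 -0.8;0 0 -3 0 0 0 -0.8;0 0 -3 0 0 0 -0.8;0 0 -3 0 0 0 -0.8;0 0 0 0 0 0 -0.8;0 0 0 0 0 0 -0.8"

```text
time: 36.9
eef_pos: [0.4411, -0.3499, 0.1831]
orientation: [-179.9, -0.0, 83.0]
contact_force: [-0.4, 0.4, -0.5]
opening: 0.019
grip_force: 24.7
```

```bash
python3 -c "
from h import *
go(.5765,.1215,.0507,79.8)"
```

```text
t 36.9 pos [ 0.4411 -0.3499  0.1831] rpy [-1.7995e+02 -2.0000e-02  8.3010e+01] open 0.019 F [-0.4  0.4 -0.5] grip 24.7
turn rad [-0.001 -0.     0.056] then shift cm [48.79  4.98 13.24]
```

>>> arm_command --commands "0 0 0 0 0 0.056 -0.8;3.49 0.36 0 0 0 0 -0.8;3.49 0.36 0 0 0 0 -0.8;3.49 0.36 0 0 0 0 -0.8;3.49 0.36 0 0 0 0 -0.8;3.49 0.36 0 0 0 0 -0.8;3.49 0.36 0 0 0 0 -0.8;3.49 0.36 0 0 0 0 -0.8;3.49 0.36 0 0 0 0 -0.8;3.49 0.36 0 0 0 0 -0.8;3.49 0.36 0 0 0 0 -0.8;3.49 0.36 0 0 0 0 -0.8;3.49 0.36 0 0 0 0 -0.8;3.49 0.36 0 0 0 0 -0.8;3.49 0.36 0 0 0 0 -0.8;0 0 2 0 0 0 -0.8;0 0 3 0 0 0 -0.8;0 0 2 0 0 0 -0.8;0 0 0 0 0 0 -0.8;0 0 0 0 0 0 -0.8"

```text
time: 39.4
eef_pos: [0.5778, 0.122, 0.1134]
orientation: [-180.0, -0.0, 79.8]
contact_force: [0.4, 1.0, 0.5]
opening: 0.0191
grip_force: 24.7
```

```bash
python3 -c "
from h import *
go(.5765,.1215,.051,79.8)
p,d=eyes.grab_frame('wrist');cv2.imwrite('pics/w6.png',p[:,:,::-1])"
```

```text
t 39.4 pos [0.5778 0.122  0.1134] rpy [-179.98   -0.     79.81] open 0.0191 F [0.4 1.  0.5] grip 24.7
turn rad [-0. -0.  0.] then shift cm [-0.07 -0.12  6.24]
```

View pics/w6.png

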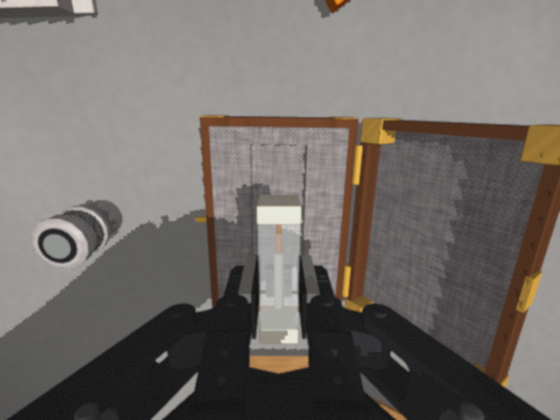

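The middle tube is held flat over the case recess (recess columns 251–305, tube 257–302, aligned). I lower it.

>>> arm_command --commands "-0.07 -0.1 1 0 0 0 -0.8;0 0 1 0 0 0 -0.8;0 0 1 0 0 0 -0.8;0 0 1 0 0 0 -0.8;0 0 1 0 0 0 -0.8;0 0 0.6 0 0 0 -0.8;0 0 0.4 0 0 0 -0.8;0 0 0.1 0 0 0 -0.8;0 0 0 0 0 0 -0.8;0 0 0 0 0 0 -0.8"

```text
time: 40.7
eef_pos: [0.5769, 0.1214, 0.0527]
orientation: [180.0, -0.0, 79.8]
contact_force: [0.2, 0.6, 0.3]
opening: 0.0193
grip_force: 24.7
```

>>> arm_command --commands "0 0 0.12 0 0 0 -0.8;0 0 0.08 0 0 0 -0.8;0 0 0 0 0 0 -0.8;0 0 0 0 0 0 -0.4;0 0 0 0 0 0 -0.2;0 0 0 0 0 0 0.1;0 0 0 0 0 0 0.1;0 0 -1 0 0 0 0.1;0 0 -2 0 0 0 0.1;0 0 -4 0 0 0 0.2;0 0 -4 0 0 0 0.2;0 0 -4 0 0 0 0.2;-4 -4 -2 0 0 0 0.2;-4 -4 0 0 0 0 0.2;-3 -3 0 0 0 0 0.2;0 0 0 0 0 0 0.2;0 0 0 0 0 0 0.2;0 0 0 0 0 0 0.2"

```text
time: 42.95
eef_pos: [0.4502, 0.0335, 0.2207]
orientation: [179.9, -0.1, 79.9]
contact_force: [0.7, 0.4, 0.5]
opening: 0.0517
grip_force: 0.0
```

Run:
```python
from h import *
p,d=eyes.grab_frame("top");X=cloud("top",cv2.medianBlur(d,3))
cv2.imwrite("pics/top2.png",cv2.resize(p[115:285,80:480,::-1],None,fx=2,fy=2))
for n,(cx,cy),zt in (("rest",(.45,.3622),.037),("mailer",(.551,-.1085),.045),("case",(.577,.1215),.045)):
    m=(abs(X[...,0]-cx)<.03)&(abs(X[...,1]-cy)<.06)&(abs(X[...,2]-zt)<.005)
    r=cv2.minAreaRect(X[m][:,:2].astype(np.float32));print(n,m.sum(),np.round(r[0],4),np.round(r[1],4),round(r[2],1),np.median(X[m][:,2]))
```

```text
rest 400 [0.4494 0.3619] [0.0969 0.0203] 81.1 0.036252936679064415
mailer 236 [ 0.5503 -0.1084] [0.0563 0.0203] 79.6 0.04438857445146069
case 313 [0.5766 0.1215] [0.0765 0.0203] 79.3 0.0446588468240462
```

View pics/top2.png

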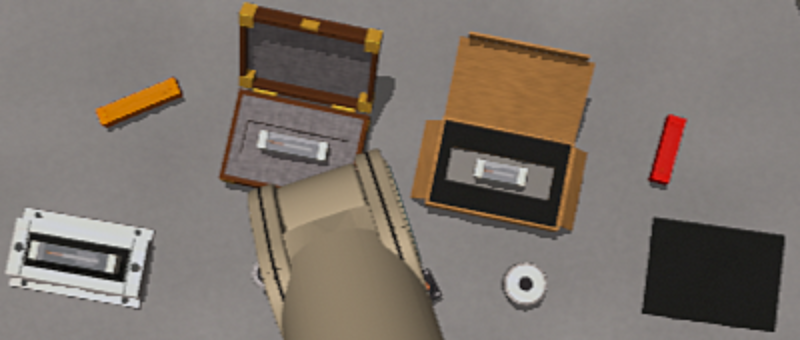

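The middle tube is in the case (292,146), the short one in the mailer (500,174), the long one in the rest (72,257), all at the right heights. I'll check how well the long tube is centred lengthwise in the rest before handing in.

Run:
```python
from h import *
p,d=eyes.grab_frame("top");X=cloud("top",cv2.medianBlur(d,3));z=X[...,2]
y=np.radians(-8.9);q=X[...,:2]-[.4494,.3619];lx=q@[np.cos(y),np.sin(y)];ly=q@[-np.sin(y),np.cos(y)]
m=(abs(z-.0217)<.0022)&(abs(lx)<.06)&(abs(ly)<.1)
print("block x",np.percentile(lx[m],[1,99]),"y",np.percentile(ly[m],[1,99]))
m=(abs(z-.0167)<.0025)&(abs(lx)<.008+.008)&(abs(ly)<.1);print("floor y",np.percentile(ly[m],[1,3,97,99]))
for w in (.016,): 
  for b in np.arange(-.08,.081,.008):
    k=(abs(lx)<.013)&(abs(ly-b)<.004);print(round(b,3),round(float(np.median(z[k])),4),end=" | ")
cv2.imwrite("pics/rest.png",cv2.resize(p[210:275,75:165,::-1],None,fx=6,fy=6,interpolation=cv2.INTER_CUBIC))
```

```text
block x [-0.03122752  0.03177799] y [-0.07435418  0.07413142]
floor y [-0.07510201 -0.05879769  0.05756105  0.05814851]
-0.08 -0.0004 | -0.072 0.0207 | -0.064 0.0223 | -0.056 0.0188 | -0.048 0.0214 | -0.04 0.0357 | -0.032 0.0359 | -0.024 0.0361 | -0.016 0.0362 | -0.008 0.0355 | -0.0 0.0359 | 0.008 0.0364 | 0.016 0.0354 | 0.024 0.0366 | 0.032 0.0364 | 0.04 0.037 | 0.048 0.035 | 0.056 0.019 | 0.064 0.022 | 0.072 0.0219 | 0.08 0.0029 |
```

View pics/rest.png

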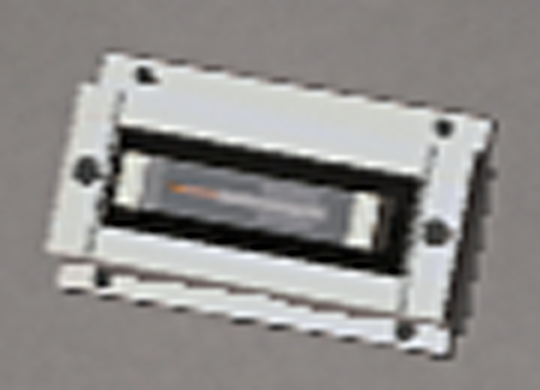

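The depth shows the block at ±74 and ±31 mm about the tube centre, so the long tube is centred in the rest. The sideways offset seen in the picture is parallax.

```bash
python3 -c "
from plant import bot
print(bot.hand_in())"
```

```text
the job is handed in; nothing more can be done
None
```

The job is handed in: the longest tube is in the rest, the middle-length tube in the walnut case and the shortest in the mailing box, each lying flat and centred in its recess by the last depth check; the hand-in returned no verdict.

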